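# Stroke-test the dampers and reject the one that binds

## Task

Try every damper in the grey rack by pushing its orange plunger gently down through its stroke. Leave the ones that run smoothly standing in the rack with the plunger fully home; if the resistance climbs before the plunger is home, stop (never press a plunger with more than 15 N), take that damper out and stand it upright in the red tray. Do not disturb anything else on the bench.

Things in the scene. Friction and masses are not known exactly. Their poses are not given: they have to be found in the camera images.
- rack: grey check rack fixed to the bench, a block 75 x 265 x 48 mm (x, y, z) with three round sockets 37 mm across and 40 mm deep (socket floor 8 mm above the bench), one at its centre and one 85 mm to either side along its own y. Origin: centre of its underside, on the bench. It turns only about the vertical.
- red_tray: red reject tray fixed to the bench, 120 x 140 x 45 mm (x, y, z) with 4 mm walls and an about 4 mm floor, open on top, empty. Origin: centre of its underside.
- blue_tray: blue tray fixed to the bench, same size as the red one, empty and not used. Origin: centre of its underside.
- damper_1: housing of one of three look-alike dampers (0.3 to 0.5 kg): upright aluminium cylinder 34 x 95 mm, a 4 mm rubber bumper on top, lowest 40 mm in a rack socket (which one varies). Origin: centre of its underside. A sound one slides with an even 3 to 5 N; at home the push must pass 6 N and climbs 3 N per mm as the bumper gives (at most 3 mm).
- plunger_1: plunger of damper_1: flat orange cap 28 mm across, 7 mm thick. Origin: centre of its upper face, 128 mm above the damper's underside when out, 106 when fully home. Starts 0 to 5 mm in, no return spring, stays where left. If it binds, about half way the push passes 6 N and climbs 1.2 N per mm; let go, it springs back to where that began.
- damper_2: housing of one of three look-alike dampers (0.3 to 0.5 kg): upright aluminium cylinder 34 x 95 mm, a 4 mm rubber bumper on top, lowest 40 mm in a rack socket (which one varies). Origin: centre of its underside. A sound one slides with an even 3 to 5 N; at home the push must pass 6 N and climbs 3 N per mm as the bumper gives (at most 3 mm).
- plunger_2: plunger of damper_2: flat orange cap 28 mm across, 7 mm thick. Origin: centre of its upper face, 128 mm above the damper's underside when out, 106 when fully home. Starts 0 to 5 mm in, no return spring, stays where left. If it binds, about half way the push passes 6 N and climbs 1.2 N per mm; let go, it springs back to where that began.
- damper_3: housing of one of three look-alike dampers (0.3 to 0.5 kg): upright aluminium cylinder 34 x 95 mm, a 4 mm rubber bumper on top, lowest 40 mm in a rack socket (which one varies). Origin: centre of its underside. A sound one slides with an even 3 to 5 N; at home the push must pass 6 N and climbs 3 N per mm as the bumper gives (at most 3 mm).
- plunger_3: plunger of damper_3: flat orange cap 28 mm across, 7 mm thick. Origin: centre of its upper face, 128 mm above the damper's underside when out, 106 when fully home. Starts 0 to 5 mm in, no return spring, stays where left. If it binds, about half way the push passes 6 N and climbs 1.2 N per mm; let go, it springs back to where that began.
- bolt: dark steel bolt standing on its head, 36 mm across, 70 mm tall, loose, a bystander. Origin: on the bench under it.
- jar: yellow jar with a black cap, 60 mm across, 75 mm tall, loose, a bystander. Origin: on the bench under it.
- carton: cardboard carton 90 x 130 x 60 mm, loose, a bystander. Origin: on the bench under it.
- bearing: steel bearing ring lying flat, 48 mm across, 14 mm high, loose, a bystander. Origin: on the bench under it.
- wrench: steel wrench lying flat, loose, a bystander. Origin: on the bench under it.
- washers: brass stack 40 mm across, 30 mm high, loose, a bystander. Origin: on the bench under it.
There are look-alikes about, which are no part of the job. What is shaped like the damper_3 but blue or green is not meant. What is shaped like the damper_2 but blue or brown is not meant.

How it is judged:
By the outcome, as a careful person would: the job done as asked, in the order asked, and still so for the second after the job is handed in, with the robot touching nothing.
It also fails if it takes over 64 s, if anything falls off the work surface, if the arm or the gripper's body presses on something with over 40 N, if the wrist force passes 120 N, or if a joint passes its speed limit or range.

## Robot

A 6-joint arm with a two-finger parallel gripper is mounted at the origin on the work surface. World frame = base frame: x ahead of the robot, y to its left, z up, the work surface at z = 0. Lengths are in m, angles in rad, forces in N, time in s.
With the tool pointing down it reaches from about 0.3 to 0.775 m from the base axis. Payload 14.6 kg.
Tool frame: the origin (TCP) lies at the very end of the fingers, on their centre line; the grasp point (between the pads) lies 19 mm behind it; z points along the fingers, x is the direction in which the jaws open and shut, and the axes are right-handed (so a half turn about z gives the same grasp; the last joint's range is limited). The gripper opens to 94 mm and grips with 3 to 60 N. Pads are 16 mm wide; open, the fingers measure 119 mm over their backs; the gripper's body (75 mm by 177 mm) begins 78 mm behind the grasp point.
Start: joints at [1.255, 0.3, 1.521, -0, 1.321, -0.067], TCP at [0.135, 0.533, 0.205] pointing down, gripper open.
Joint ranges: [-3.03, 3.03], [-0.79, 2.21], [0.23, 2.52], [-1.04, 4.18], [0, 3.07], [-2.55, 2.55]. Speed limits (rad/s): [2.22, 2.22, 2.57, 3.14, 3.14, 3.14].

## Interface

Orientations are given as [roll, pitch, yaw] about the fixed x, y, z axes, in that order (R = Rz(yaw) Ry(pitch) Rx(roll)).
In Python, from station import ctrl gives the robot as it stands.
- The arm moves only by the shell command python3 -m inch 'ROWS' [FORCE]. ROWS is JSON, one flat list of numbers, 7 for each row, row after row: the shift along the tool's x, y, z in cm, then the turn, a rotation vector about the tool's x, y, z in rad, then the opening, from 0 (shut) to 1 (fully open). In form: [tx, ty, tz, wx, wy, wz, claw, tx, ty, tz, wx, wy, wz, claw, ...]. A call has 1 to 20 rows; each row shifts and turns the commanded pose from where the row before left it, along the tool's axes as they then stand; what a row does not reach is not made up. A row lasts 1/8 s, in which the tool goes at most 62.5 mm and 10.7 degrees, less where a joint would pass 70% of its speed; a pose out of reach is approached as far as the arm can. A call is refused whole if a number of a shift passes 6.25 or a number of a turn 0.188, either way. A call with a gripper value outside its range is refused whole. The fingers move at their own pace and stop on an object; FORCE is the grip in N (left out, the last holds). Time passes only in rows, so rows that do not move let the fingers close. It gives the time, the measured TCP pose, the force and the opening at its end, in the units of the state.
- ctrl.get_obs(): the state, without advancing time (a new reading comes with each control period).
- ctrl.camera(name): name is "scene" or "top" or "wrist"; returns (picture, depth): 384x512x3 uint8, red, green, blue; 384x512 float32, m along the optical axis (not along the pixel's ray), 0 where there is no reading.
- ctrl.camera_params(name): a dict with "vertical_fov" (degrees; the focal length in pixels is half the picture's height over the tangent of half this angle, whatever the lens; pixels are square), "cx", "cy" (the principal point, pixels), "camera_from_world" (4x4, takes a point from world to camera coordinates); the wrist camera has in their place "mount" (4x4, takes a point from camera to tool coordinates, whose origin is the TCP and whose axes are the tool frame's). Camera axes: x right, y down, z forward; pixel columns grow to the right and rows downward; lengths in m; the calibration is good to about 2 mm. A picture is of the moment at which its call begins: read the wrist's pose just before it. camera_params takes no time and is no camera call.
- ctrl.hand_in(): hands the job in, once; it reports no verdict.
Trained networks look in the newest picture that a camera, given by its name, has taken for a name from the list of things; names that differ only in an ending like _2 or _b are one class to them, and where a whole thing is asked for, a point or a joint stands for the part that bears it (a point fixed in the world has none). Each returns a list of dicts, best first, with "score" (0 to 1); they miss things now and then, are a little off and sometimes report something else, mostly with a low value. They report only what shows in the picture. A call takes as long as a camera call. They do not tell look-alikes from the thing itself.
- ctrl.spot_in(camera, label): "bbox" ([centre column, centre row, width, height] in pixels, round what is visible of it).
- ctrl.place_of(camera, label): "centre" ([column, row] in pixels: a listed point, or the origin of a listed thing).
The state is a dict: "time_s": time; "qpos": joint angles; "joint_vel": joint speeds; "tau": joint torques, N m; "ee_pos": TCP position; "eef_rot": TCP orientation; "force": force on the tool from outside, world axes, zero at the start; "moment": the same for the moment, N m; "grip_width": finger opening in m.
Only numpy, scipy, OpenCV 4.12 (cv2) and the standard library are available. Lean on these libraries where they do the work, as an engineer would, in place of code of your own. Each camera call takes 0.05 s, during which the arm holds its last target. There are 200 camera calls.

## Working session

There is one attempt and no reset: what is moved stays moved. The work goes in short steps, Python scripts to look and compute and a shell command to move; the robot and the scene stay as the last step left them, time stands still between calls to the robot, and variables do not carry over. Pictures are saved under pics/ and viewed, about 8 in all and at most 12, crops included, and the job is handed in when it is done.

```bash
mkdir -p pics; ls; python3 - <<'E'
from station import ctrl
import cv2,numpy as np
o=ctrl.get_obs()
print({k:np.round(v,3).tolist() for k,v in o.items()})
a,d=ctrl.camera("top"); b,d2=ctrl.camera("scene")
np.save("top_d.npy",d);np.save("top.npy",a);np.save("sc.npy",b);np.save("sc_d.npy",d2)
cv2.imwrite("pics/top.png",a[...,::-1]);cv2.imwrite("pics/scene.png",b[...,::-1])
for n in("top","scene","wrist"): print(n,ctrl.camera_params(n))
for n in("rack","red_tray","damper_1","plunger_1"):print(n,ctrl.place_of("top",n))
E
```

```text
pics
{'time_s': 0.0, 'qpos': [1.255, 0.3, 1.522, -0.0, 1.321, -0.067], 'joint_vel': [-0.0, -0.001, 0.001, -0.0, -0.002, 0.002], 'tau': [0.003, -53.18, -35.275, 0.071, 0.024, -0.0], 'ee_pos': [0.135, 0.533, 0.205], 'eef_rot': [-3.142, 0.001, 1.322], 'force': [-0.1, 0.529, -0.211], 'moment': [0.028, -0.01, -0.012], 'grip_width': 0.094}
top {'vertical_fov': 56.07244464513537, 'cx': 253.06527862340448, 'cy': 192.02780445704533, 'camera_from_world': array([[-0.02514893, -0.99967811,  0.00334757,  0.04093651],
       [-0.9977603 ,  0.02489277, -0.06208649,  0.5498807 ],
       [ 0.06198317, -0.00490148, -0.99806516,  0.96194899],
       [ 0.        ,  0.        ,  0.        ,  1.        ]])}
scene {'vertical_fov': 45.05120498170099, 'cx': 249.08506790603363, 'cy': 195.8431079317851, 'camera_from_world': array([[ 0.80638777,  0.59096893,  0.02223716, -0.46843845],
       [ 0.38560571, -0.49691286, -0.77742257, -0.09629884],
       [-0.44838265,  0.63547882, -0.62858545,  1.43763242],
       [ 0.        ,  0.        ,  0.        ,  1.        ]])}
wrist {'vertical_fov': 63.71633026243824, 'cx
[... 507 characters left out ...]
e': [212.7, 177.0], 'score': 0.51}, {'centre': [299.6, 184.5], 'score': 0.31}]
damper_1 [{'centre': [184.3, 181.0], 'score': 0.63}, {'centre': [246.1, 176.8], 'score': 0.6}, {'centre': [211.6, 214.0], 'score': 0.59}, {'centre': [216.4, 178.6], 'score': 0.55}, {'centre': [262.8, 145.4], 'score': 0.51}, {'centre': [235.3, 227.2], 'score': 0.45}, {'centre': [268.7, 210.3], 'score': 0.44}, {'centre': [299.3, 186.4], 'score': 0.31}]
plunger_1 [{'centre': [207.9, 172.7], 'score': 0.65}, {'centre': [206.0, 210.5], 'score': 0.62}, {'centre': [274.7, 207.6], 'score': 0.55}, {'centre': [261.2, 136.4], 'score': 0.48}, {'centre': [232.9, 230.3], 'score': 0.47}, {'centre': [244.3, 172.8], 'score': 0.44}]
```

View pics/top.png

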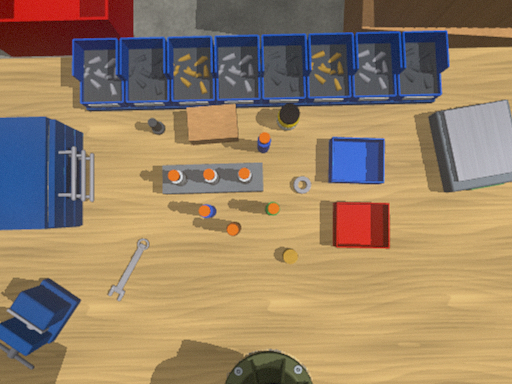

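View pics/scene.png

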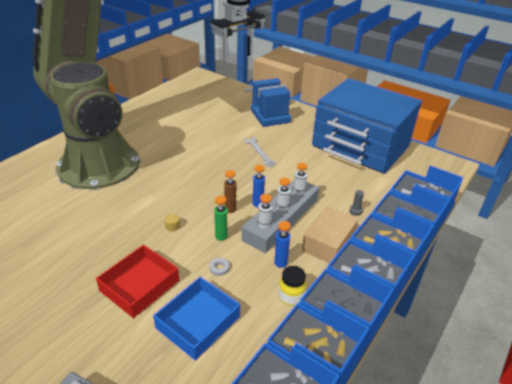

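The top view shows the three aluminium dampers in the grey rack, with caps at (175,176), (210,175) and (244,174). The look-alikes are blue (263,140), blue (207,211), brown (233,229) and green (272,208), all standing outside the rack. The red tray is at (361,225). Next I'll measure these.

```bash
cat > h.py <<'E'
import numpy as np,cv2
from station import ctrl
def world(cam,d,obs=None,off=None):
    p=ctrl.camera_params(cam); f=192/np.tan(np.radians(p["vertical_fov"]/2))
    v,u=np.mgrid[0:384,0:512]
    P=np.stack([(u-p["cx"])/f*d,(v-p["cy"])/f*d,d,np.ones_like(d)],-1)
    if cam=="wrist":
        from scipy.spatial.transform import Rotation as R
        T=np.eye(4);T[:3,:3]=R.from_euler("xyz",obs["eef_rot"]).as_matrix();T[:3,3]=obs["ee_pos"]
        M=T@p["mount"]
    else: M=np.linalg.inv(p["camera_from_world"])
    return (P@M.T)[...,:3]
def blobs(img,W,lo,hi,zmin,minpx=15):
    hsv=cv2.cvtColor(img,cv2.COLOR_RGB2HSV)
    m=(cv2.inRange(hsv,np.array(lo,np.uint8),np.array(hi,np.uint8))>0)&(W[...,2]>zmin)
    n,l,s,c=cv2.connectedComponentsWithStats(m.astype(np.uint8))
    return [(c[i].round(1),s[i,4],W[l==i]) for i in range(1,n) if s[i,4]>=minpx]
E
python3 - <<'E'
from h import *
for cam,a,d in(("top","top.npy","top_d.npy"),("scene","sc.npy","sc_d.npy")):
    a=np.load(a);W=world(cam,np.load(d))
    for c,n,w in blobs(a,W,(3,150,120),(18,255,255),.08,8):
        if w[:,2].mean()>.3 : continue
        z=np.percentile(w[:,2],80);t=w[w[:,2]>z-.006]
        print(cam,c,n,"z",z.round(4),"c",t.mean(0).round(4),((t.min(0)+t.max(0))/2).round(4))
    if cam=="top":
        # rack top
        hs=cv2.cvtColor(a,cv2.COLOR_RGB2HSV)
        v,u=np.mgrid[0:384,0:512]
        m=(abs(W[...,2]-.048)<.008)&(u>155)&(u<272)&(v>155)&(v<200)&(hs[...,1]<80)
        r=cv2.minAreaRect(W[m][:,:2].astype(np.float32)); print("rack",r)
        for nm,(u0,u1,v0,v1) in dict(red=(325,400,195,255),blue=(322,392,130,190)).items():
            m=(W[...,2]>.03)&(W[...,2]<.06)&(u>u0)&(u<u1)&(v>v0)&(v<v1)
            print(nm,cv2.minAreaRect(W[m][:,:2].astype(np.float32)),np.median(W[m][:,2]))
        for nm,(uu,vv) in dict(bluef=(263,136),bluen=(205,211),br=(233,230),gr=(273,209),bolt=(155,125),jar=(288,114),cart=(212,124),bear=(296,184),brass=(290,256)).items(): print(nm,W[vv,uu].round(3))
E
```

```text
top [264.1 137.6] 91 z 0.1278 c [ 0.6738 -0.0024  0.1364] [0.5887 0.0087 0.5582]
top [208.6 174.1] 89 z 0.1328 c [0.5894 0.1335 0.1315] [0.5898 0.1338 0.1308]
top [243.8 173. ] 89 z 0.1323 c [0.59   0.0487 0.1312] [0.5902 0.0484 0.1313]
top [173.4 175.3] 96 z 0.1327 c [0.5887 0.2181 0.1315] [0.5893 0.218  0.1309]
top [273.1 208.1] 97 z 0.1282 c [ 0.5036 -0.0195  0.1364] [ 0.5031 -0.0008  0.5588]
top [204.1 210.6] 88 z 0.1282 c [0.5023 0.1463 0.127 ] [0.5024 0.1467 0.1269]
top [232.7 229. ] 130 z 0.128 c [0.4553 0.0784 0.135 ] [0.4661 0.0622 0.5588]
rack ((0.5887294411659241, 0.13248610496520996), (0.07557394355535507, 0.2636644244194031), 0.2569902837276459)
red ((0.4543744623661041, -0.25906383991241455), (0.14037521183490753, 0.11990936845541), 87.4244613647461) 0.0425085891272709
blue ((0.627830445766449, -0.2541530132293701), (0.14023809134960175, 0.12065790593624115), 86.91998291015625) 0.04230381207800504
bluef [0.68  0.    0.128]
bluen [0.501 0.144 0.127]
br [0.454 0.078 0.129]
gr [ 0.502 -0.019  0.125]
bolt [0.728 0.278 0.069]
jar [ 0.748 -0.068  0.071]
cart [0.73  0.131 0.058]
bear [ 0.57  -0.091  0.013]
brass [ 0.378 -0.066  0.03 ]
scene [301.6 166. ] 55 z 0.1346 c [0.5911 0.2165 0.1329] [0.5907 0.2173 0.1321]
scene [259.1 168. ] 54 z 0.1306 c [0.5042 0.1446 0.1291] [0.5041 0.145  0.1284]
scene [229.9 173.2] 57 z 0.1303 c [0.4689 0.0649 0.1419] [ 0.7509 -0.2962  0.4819]
scene [284.4 181.2] 58 z 0.1345 c [0.5914 0.1322 0.1333] [0.5911 0.133  0.1328]
scene [266.  197.9] 74 z 0.1342 c [0.5926 0.0483 0.1329] [0.5912 0.0501 0.1328]
scene [220.7 199.7] 81 z 0.13 c [ 0.5072 -0.0199  0.1287] [ 0.5068 -0.0195  0.1284]
scene [284.2 225.7] 85 z 0.1302 c [ 0.6786 -0.0036  0.1289] [ 0.6785 -0.0013  0.129 ]
```

```bash
python3 -m inch '[-3.1,4.1,0,0,0,0,0, -3.1,4.1,0,0,0,0,0, -3.1,4.1,0,0,0,0,0, -3.1,4.1,0,0,0,0,0, -3.1,4.1,0,0,0,0,0, -3.1,4.1,0,0,0,0,0, -3.1,4.1,0,0,0,0,0, 0,0,0,0,0,0.188,0, 0,0,0,0,0,0.188,0, 0,0,0,0,0,0.188,0, 0,0,0,0,0,0.188,0, 0,0,0,0,0,0.188,0, 0,0,0,0,0,0.188,0, 0,0,0,0,0,0.188,0, 0,0,0,0,0,0,0]' 20
```

```text
time_s: 2.17
ee_pos: [0.3602, 0.252, 0.2055]
eef_rot: [3.142, -0.0, 0.011]
force: [-0.2, 0.5, -0.1]
grip_width: 0.0004
```

```bash
python3 -m inch '[4.6,0.7,0,0,0,0,0, 4.6,0.7,0,0,0,0,0, 4.6,0.7,0,0,0,0,0, 4.6,0.7,0,0,0,0,0, 4.6,0.7,0,0,0,0,0, 0,0,0,0,0,0,0]'
python3 - <<'E'
from h import *
o=ctrl.get_obs(); a,d=ctrl.camera("wrist"); W=world("wrist",d,o)
print(o["ee_pos"],o["force"])
cv2.imwrite("pics/w1.png",cv2.resize(a[...,::-1],(768,576)))
for c,n,w in blobs(a,W,(3,150,120),(18,255,255),.08,40):
    z=np.percentile(w[:,2],80);t=w[abs(w[:,2]-z)<.003]
    print(c,n,"z",z.round(4),((t.min(0)+t.max(0))/2).round(4),np.ptp(t,0).round(3))
E
```

```text
time_s: 2.92
ee_pos: [0.5921, 0.2183, 0.2038]
eef_rot: [3.141, 0.002, 0.013]
force: [0.1, 0.2, -0.1]
grip_width: 0.0004
[0.59212569 0.21825589 0.20383148] [ 0.12827835  0.22125872 -0.07692059]
[251.  196.9] 772 z 0.1313 [0.5891 0.2178 0.1308] [0.025 0.027 0.004]
[150.4 268. ] 408 z 0.127 [0.4993 0.146  0.1261] [0.021 0.027 0.004]
[111.3 332.4] 563 z 0.1268 [0.4559 0.0784 0.1261] [0.028 0.029 0.004]
```

View pics/w1.png

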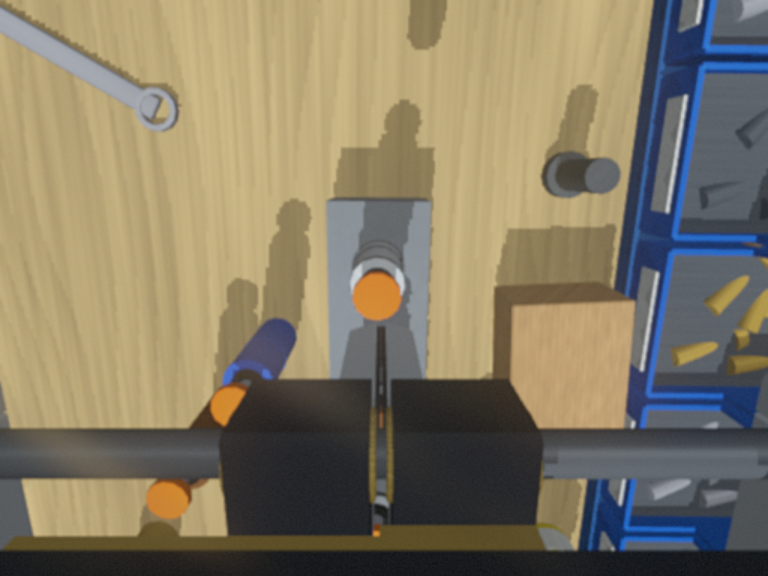

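The view confirms the silver damper in the rack, cap at (377,297) in the enlarged picture. The blue look-alike is apart at (230,405). I'll start pressing.

```bash
python3 -m inch '[-0.3,0,2,0,0,0,0, 0,0,2,0,0,0,0, 0,0,2,0,0,0,0, 0,0,0.4,0,0,0,0, 0,0,0.3,0,0,0,0, 0,0,0.1,0,0,0,0, 0,0,0.1,0,0,0,0, 0,0,0.1,0,0,0,0, 0,0,0.1,0,0,0,0, 0,0,0.1,0,0,0,0, 0,0,0.1,0,0,0,0]'
```

```text
time_s: 4.35
ee_pos: [0.5876, 0.2192, 0.1325]
eef_rot: [-3.142, -0.0, 0.009]
force: [0.1, -0.2, 3.0]
grip_width: 0.0005
```

```bash
R='0,0,0.1,0,0,0,0'; python3 -m inch '[0,0,0.1,0,0,0,0, 0,0,0.1,0,0,0,0, 0,0,0.1,0,0,0,0, 0,0,0.1,0,0,0,0]'; python3 -m inch '[0,0,0.1,0,0,0,0, 0,0,0.1,0,0,0,0, 0,0,0.1,0,0,0,0]';  python3 -m inch '[0,0,0.1,0,0,0,0, 0,0,0.1,0,0,0,0]'
```

```text
time_s: 4.85
ee_pos: [0.5875, 0.2192, 0.1284]
eef_rot: [-3.142, -0.0, 0.009]
force: [-0.9, 0.1, 2.6]
grip_width: 0.0003
time_s: 5.22
ee_pos: [0.5875, 0.2193, 0.1254]
eef_rot: [-3.142, -0.0, 0.01]
force: [-0.7, 0.6, 2.4]
grip_width: 0.0008
time_s: 5.48
ee_pos: [0.5875, 0.2192, 0.1234]
eef_rot: [-3.142, 0.0, 0.009]
force: [0.3, 0.5, 3.5]
grip_width: 0.0003
```

```bash
python3 -m inch '[0,0,0.1,0,0,0,0, 0,0,0.1,0,0,0,0]'; python3 -m inch '[0,0,0.1,0,0,0,0, 0,0,0.1,0,0,0,0]';  python3 -m inch '[0,0,0.1,0,0,0,0, 0,0,0.1,0,0,0,0]';python3 -m inch '[0,0,0.1,0,0,0,0]'
```

```text
time_s: 5.72
ee_pos: [0.5875, 0.2192, 0.1214]
eef_rot: [3.142, 0.0, 0.009]
force: [-0.8, -0.2, 3.4]
grip_width: 0.0003
time_s: 5.98
ee_pos: [0.5875, 0.2192, 0.1194]
eef_rot: [3.142, 0.0, 0.009]
force: [0.1, 0.1, 3.8]
grip_width: 0.0006
time_s: 6.22
ee_pos: [0.5875, 0.2192, 0.1174]
eef_rot: [3.142, -0.0, 0.01]
force: [0.0, -0.9, 3.3]
grip_width: 0.0006
time_s: 6.35
ee_pos: [0.5875, 0.2192, 0.1164]
eef_rot: [-3.142, 0.0, 0.009]
force: [-0.7, -0.0, 3.6]
grip_width: 0.0
```

Smooth so far. Now to the home stop, in small steps.

```bash
python3 -m inch '[0,0,0.1,0,0,0,0, 0,0,0.1,0,0,0,0]'; python3 -m inch '[0,0,0.05,0,0,0,0, 0,0,0,0,0,0,0]'; python3 -m inch '[0,0,0.05,0,0,0,0, 0,0,0,0,0,0,0]'
```

```text
time_s: 6.6
ee_pos: [0.5875, 0.2192, 0.1144]
eef_rot: [3.142, 0.0, 0.01]
force: [1.0, 0.3, 2.8]
grip_width: 0.0005
time_s: 6.85
ee_pos: [0.5876, 0.2193, 0.1143]
eef_rot: [-3.141, -0.0, 0.009]
force: [-0.1, 0.2, 4.6]
grip_width: 0.0004
time_s: 7.1
ee_pos: [0.5877, 0.2193, 0.1139]
eef_rot: [-3.141, -0.001, 0.009]
force: [-1.2, 0.5, 7.1]
grip_width: 0.0004
```

```bash
python3 -m inch '[0,0,0.07,0,0,0,0, 0,0,0,0,0,0,0]';  python3 -m inch '[0,0,-1,0,0,0,0, 0,0,-2,0,0,0,0, 0,3,-1,0,0,0,0, 0,5.5,0,0,0,0,0, 0.1,0,0,0,0,0,0, 0,0,1,0,0,0,0, 0,0,0.7,0,0,0,0, 0,0,0,0,0,0,0]'
```

```text
time_s: 7.35
ee_pos: [0.5877, 0.2193, 0.1134]
eef_rot: [-3.141, -0.001, 0.01]
force: [-0.4, -0.5, 8.2]
grip_width: 0.0006
time_s: 8.35
ee_pos: [0.5888, 0.135, 0.1347]
eef_rot: [3.141, 0.002, 0.011]
force: [0.1, 0.3, -0.6]
grip_width: 0.0005
```

```bash
python3 -m inch '[0,0.1,0.1,0,0,0,0, 0,0,0.1,0,0,0,0, 0,0,0.1,0,0,0,0, 0,0,0.1,0,0,0,0]'; python3 -m inch '[0,0,0.1,0,0,0,0, 0,0,0.1,0,0,0,0]';  python3 -m inch '[0,0,0.1,0,0,0,0, 0,0,0.1,0,0,0,0]';  python3 -m inch '[0,0,0.1,0,0,0,0, 0,0,0.1,0,0,0,0]'; python3 -m inch '[0,0,0.1,0,0,0,0, 0,0,0.1,0,0,0,0]'
```

```text
time_s: 8.85
ee_pos: [0.5895, 0.1333, 0.1321]
eef_rot: [-3.141, -0.001, 0.01]
force: [-0.4, 0.1, 3.1]
grip_width: 0.0004
time_s: 9.1
ee_pos: [0.5894, 0.1333, 0.1299]
eef_rot: [-3.142, -0.0, 0.01]
force: [-0.4, 0.2, 2.9]
grip_width: 0.0003
time_s: 9.35
ee_pos: [0.5893, 0.1332, 0.1277]
eef_rot: [-3.142, -0.0, 0.01]
force: [-0.0, 0.1, 3.3]
grip_width: 0.0009
time_s: 9.6
ee_pos: [0.5894, 0.1333, 0.1259]
eef_rot: [-3.142, -0.0, 0.01]
force: [-0.3, 0.5, 6.0]
grip_width: 0.0005
time_s: 9.85
ee_pos: [0.5896, 0.1333, 0.1242]
eef_rot: [-3.141, -0.001, 0.01]
force: [-0.6, -0.2, 8.0]
grip_width: 0.0009
```

The middle damper binds: the force rises from about 3 to 6 to 8 N at z≈0.126, so I'm stopping. I'll back off, open and grip it.

```bash
python3 -m inch '[0,0,-1,0,0,0,0, 0,0,-1.5,0,0,0,0.6, 0,0,0,0,0,0,0.6, 0,0,0,0,0,0,0.6, 0,0,0,0,0,0,0.6]' 20
```

```text
time_s: 10.48
ee_pos: [0.5891, 0.1332, 0.1483]
eef_rot: [3.141, 0.001, 0.01]
force: [0.3, -0.1, -0.4]
grip_width: 0.037
```

```bash
python3 -m inch '[0,0,0,0,0,0,0.6, 0,0,0,0,0,0,0.6, 0,0,0,0,0,0,0.6]'; python3 -m inch '[0,0,2,0,0,0,0.6, 0,0,2,0,0,0,0.6, 0,0,2,0,0,0,0.6, 0,0,2,0,0,0,0.6, 0,0,0.8,0,0,0,0.6, 0,0,0,0,0,0,0.6, 0,0,0,0,0,0,0, 0,0,0,0,0,0,0, 0,0,0,0,0,0,0, 0,0,0,0,0,0,0]' 25
```

```text
time_s: 10.85
ee_pos: [0.5893, 0.1332, 0.1487]
eef_rot: [3.142, 0.0, 0.01]
force: [0.3, 0.9, 0.6]
grip_width: 0.0561
time_s: 12.1
ee_pos: [0.5895, 0.1333, 0.0612]
eef_rot: [-3.141, -0.001, 0.01]
force: [-1.1, 0.2, 3.7]
grip_width: 0.0331
```

```bash
python3 -m inch '[0,0,-0.5,0,0,0,0, 0,0,-1,0,0,0,0, 0,0,-1,0,0,0,0, 0,0,-1,0,0,0,0, 0,0,-1,0,0,0,0, 0,0,-2,0,0,0,0, 0,0,-2,0,0,0,0, 0,0,-2,0,0,0,0, 0,0,-2,0,0,0,0, 0,0,-1.3,0,0,0,0, 0,0,0,0,0,0,0]'
python3 - <<'E'
from h import *
a,d=ctrl.camera("scene"); cv2.imwrite("pics/s2.png",cv2.resize(a[60:300,120:420,::-1],None,fx=2.4,fy=2.4))
E
```

```text
time_s: 13.48
ee_pos: [0.5896, 0.1333, 0.1996]
eef_rot: [-3.141, -0.001, 0.01]
force: [-0.2, -0.1, -4.2]
grip_width: 0.0332
```

View pics/s2.png

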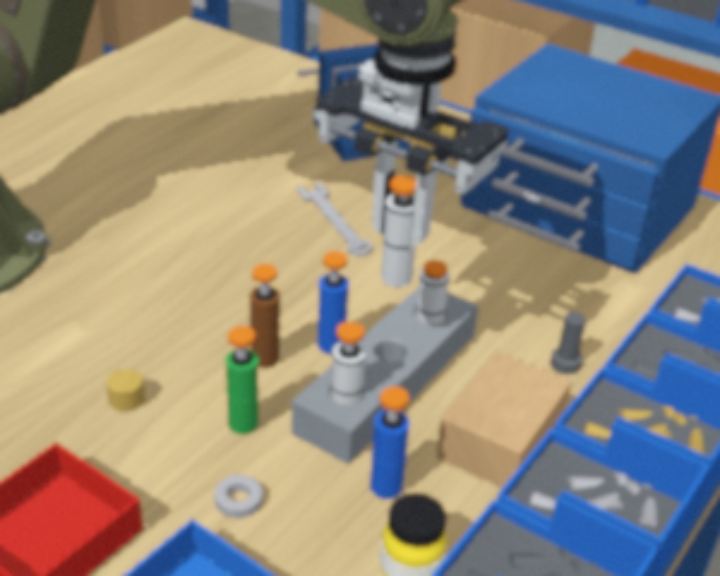

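The damper is held upright and clear, its socket is empty, and the neighbours are undisturbed. Carrying it to the red tray.

```bash
python3 -m inch '[-0.8,2.2,0,0,0,0,0, -1.5,4.6,0,0,0,0,0, -1.5,4.6,0,0,0,0,0, -1.5,4.6,0,0,0,0,0, -1.5,4.6,0,0,0,0,0, -1.5,4.6,0,0,0,0,0, -1.5,4.6,0,0,0,0,0, -1.5,4.6,0,0,0,0,0, -1.5,4.6,0,0,0,0,0, -1.2,2.7,0,0,0,0,0, 0,0,0,0,0,0,0, 0,0,2,0,0,0,0, 0,0,3,0,0,0,0, 0,0,3,0,0,0,0, 0,0,3,0,0,0,0, 0,0,2,0,0,0,0, 0,0,0,0,0,0,0]'
```

```text
time_s: 15.65
ee_pos: [0.4527, -0.2838, 0.0672]
eef_rot: [-3.139, 0.003, 0.01]
force: [-0.4, -0.2, -3.4]
grip_width: 0.0335
```

```bash
python3 -m inch '[0,0,0.4,0,0,0,0, 0,0,0.3,0,0,0,0, 0,0,0.1,0,0,0,0, 0,0,0,0,0,0,0]'; python3 -m inch '[0,0,0.1,0,0,0,0, 0,0,0,0,0,0,0]'; python3 -m inch '[0,0,0.1,0,0,0,0, 0,0,0,0,0,0,0]'
```

```text
time_s: 16.15
ee_pos: [0.4533, -0.2851, 0.0609]
eef_rot: [3.141, -0.0, 0.009]
force: [0.4, 0.4, -3.3]
grip_width: 0.0333
time_s: 16.4
ee_pos: [0.4532, -0.2851, 0.0597]
eef_rot: [-3.142, 0.0, 0.009]
force: [-0.0, 0.0, -3.8]
grip_width: 0.0332
time_s: 16.65
ee_pos: [0.4532, -0.285, 0.0587]
eef_rot: [-3.142, 0.0, 0.01]
force: [-0.1, -0.6, -3.6]
grip_width: 0.0336
```

```bash
python3 -m inch '[0,0,0.1,0,0,0,0, 0,0,0,0,0,0,0]'; python3 -m inch '[0,0,0.1,0,0,0,0, 0,0,0,0,0,0,0]'
```

```text
time_s: 16.9
ee_pos: [0.4532, -0.285, 0.0577]
eef_rot: [-3.142, 0.0, 0.01]
force: [-0.7, -1.0, -3.2]
grip_width: 0.033
time_s: 17.15
ee_pos: [0.4534, -0.2852, 0.0572]
eef_rot: [3.141, -0.0, 0.01]
force: [-2.1, 1.3, 4.3]
grip_width: 0.0335
```

It's on the floor. Release, rise, and return to the third damper at (0.590, 0.0487).

```bash
python3 -m inch '[0,0,0,0,0,0,0.55, 0,0,0,0,0,0,0.55, 0,0,0,0,0,0,0.55, 0,0,0,0,0,0,0.55, 0,0,-1,0,0,0,0.55, 0,0,-2,0,0,0,0.55, 0,0,-4,0,0,0,0.55, 0,0,-4,0,0,0,0.55, 0,0,-2,0,0,0,0.55, 0,0,0,0,0,0,0]'
python3 -m inch '[1,-2.6,0,0,0,0,0, 2,-4.9,0,0,0,0,0, 2,-4.9,0,0,0,0,0, 2,-4.9,0,0,0,0,0, 2,-4.9,0,0,0,0,0, 2,-4.9,0,0,0,0,0, 2.3,-4.9,0,0,0,0,0, 1,-1.4,0,0,0,0,0, 0,0,0,0,0,0,0]'
python3 - <<'E'
from h import *
a,d=ctrl.camera("scene"); cv2.imwrite("pics/s3.png",cv2.resize(a[100:340,80:400,::-1],None,fx=2.4,fy=2.4))
E
```

```text
time_s: 18.4
ee_pos: [0.4537, -0.2854, 0.1885]
eef_rot: [3.14, -0.003, 0.01]
force: [0.4, -0.3, -0.1]
grip_width: 0.0449
time_s: 19.52
ee_pos: [0.5929, 0.0504, 0.1856]
eef_rot: [3.141, 0.002, 0.011]
force: [-0.1, 0.7, -0.5]
grip_width: 0.0007
```

View pics/s3.png

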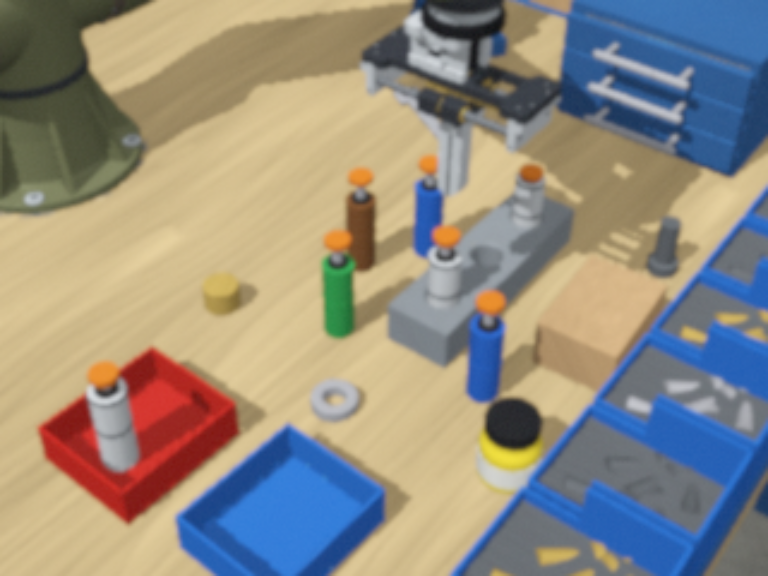

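The rejected damper stands upright in the red tray at (110,420), and the third damper is at (446,260). Pressing the third one now.

```bash
python3 -m inch '[-0.3,0.2,2,0,0,0,0, 0,0,2,0,0,0,0, 0,0,0.7,0,0,0,0, 0,0,0.4,0,0,0,0, 0,0,0.1,0,0,0,0, 0,0,0.1,0,0,0,0]'; python3 -m inch '[0,0,0.1,0,0,0,0, 0,0,0.1,0,0,0,0, 0,0,0.1,0,0,0,0]';  python3 -m inch '[0,0,0.1,0,0,0,0, 0,0,0.1,0,0,0,0]';  python3 -m inch '[0,0,0.1,0,0,0,0, 0,0,0.1,0,0,0,0]'
```

```text
time_s: 20.32
ee_pos: [0.5903, 0.0481, 0.1342]
eef_rot: [3.142, -0.001, 0.009]
force: [0.4, -0.3, 0.7]
grip_width: 0.0008
time_s: 20.7
ee_pos: [0.5903, 0.0483, 0.1312]
eef_rot: [3.142, -0.001, 0.01]
force: [0.4, 0.5, 3.6]
grip_width: 0.0005
time_s: 20.95
ee_pos: [0.5902, 0.0483, 0.1288]
eef_rot: [-3.142, -0.0, 0.01]
force: [0.6, -0.6, 4.6]
grip_width: 0.0004
time_s: 21.2
ee_pos: [0.5901, 0.0483, 0.1267]
eef_rot: [-3.142, -0.0, 0.01]
force: [0.1, -0.1, 4.0]
grip_width: 0.0008
```

```bash
python3 -m inch '[0,0,0.1,0,0,0,0, 0,0,0.1,0,0,0,0]'; python3 -m inch '[0,0,0.1,0,0,0,0, 0,0,0.1,0,0,0,0]';  python3 -m inch '[0,0,0.1,0,0,0,0]'
```

```text
time_s: 21.45
ee_pos: [0.5901, 0.0482, 0.1247]
eef_rot: [3.142, 0.0, 0.009]
force: [0.3, -0.7, 3.8]
grip_width: 0.0004
time_s: 21.7
ee_pos: [0.5901, 0.0483, 0.1227]
eef_rot: [-3.142, -0.0, 0.009]
force: [-0.0, -0.9, 4.1]
grip_width: 0.0005
time_s: 21.82
ee_pos: [0.5901, 0.0482, 0.1217]
eef_rot: [-3.142, -0.0, 0.009]
force: [0.2, 0.4, 4.2]
grip_width: 0.0004
```

```bash
python3 -m inch '[0,0,0.1,0,0,0,0, 0,0,0.1,0,0,0,0]'; python3 -m inch '[0,0,0.1,0,0,0,0, 0,0,0.1,0,0,0,0]';  python3 -m inch '[0,0,0.1,0,0,0,0, 0,0,0.1,0,0,0,0]'; python3 -m inch '[0,0,0.1,0,0,0,0]'
```

```text
time_s: 22.08
ee_pos: [0.5901, 0.0482, 0.1197]
eef_rot: [-3.142, -0.0, 0.009]
force: [0.3, 0.1, 3.4]
grip_width: 0.0006
time_s: 22.32
ee_pos: [0.5901, 0.0482, 0.1177]
eef_rot: [3.142, 0.0, 0.01]
force: [0.6, -0.6, 4.4]
grip_width: 0.0004
time_s: 22.58
ee_pos: [0.5901, 0.0483, 0.1157]
eef_rot: [-3.142, -0.0, 0.01]
force: [0.7, -0.0, 4.5]
grip_width: 0.0004
time_s: 22.7
ee_pos: [0.5901, 0.0482, 0.1147]
eef_rot: [3.142, 0.0, 0.009]
force: [-0.2, 0.6, 3.2]
grip_width: 0.0003
```

```bash
python3 -m inch '[0,0,0.05,0,0,0,0, 0,0,0,0,0,0,0]'; python3 -m inch '[0,0,0.05,0,0,0,0, 0,0,0,0,0,0,0]';  python3 -m inch '[0,0,0.05,0,0,0,0, 0,0,0,0,0,0,0]'
```

```text
time_s: 22.95
ee_pos: [0.5901, 0.0482, 0.1143]
eef_rot: [3.142, -0.0, 0.009]
force: [0.7, 0.3, 3.5]
grip_width: 0.0004
time_s: 23.2
ee_pos: [0.5903, 0.0482, 0.114]
eef_rot: [3.142, -0.0, 0.01]
force: [-0.7, 0.8, 6.7]
grip_width: 0.0007
time_s: 23.45
ee_pos: [0.5903, 0.0482, 0.1136]
eef_rot: [-3.142, -0.001, 0.01]
force: [-0.7, 0.1, 6.5]
grip_width: 0.0001
```

```bash
python3 -m inch '[0,0,0.06,0,0,0,0, 0,0,0,0,0,0,0]'; python3 -m inch '[0,0,-1,0,0,0,0, 0,0,-3,0,0,0,0, 0,0,-4,0,0,0,0, -2,0,-1,0,0,0,0, -5,0,0,0,0,0,0, -5,0,0,0,0,0,0, -5,0,0,0,0,0,0, -2.5,0,0,0,0,0,0, 0,0,0,0,0,0,0]'
python3 - <<'E'
from h import *
for cam in("top","scene"):
    a,d=ctrl.camera(cam);W=world(cam,d)
    if cam=="top": t=a
    else: s=a
    for c,n,w in blobs(a,W,(2,130,90),(20,255,255),.08,8):
        z=np.median(w[:,2])
        if z<.2: print(cam,c,n,np.median(w,0).round(4))
cv2.imwrite("pics/fin.png",np.hstack([cv2.resize(t[90:290,110:410,::-1],(400,267)),cv2.resize(s[100:300,90:390,::-1],(400,267))]))
E
```

```text
time_s: 23.7
ee_pos: [0.5904, 0.0483, 0.1132]
eef_rot: [-3.142, -0.001, 0.01]
force: [-0.5, -0.3, 8.6]
grip_width: 0.0005
time_s: 24.82
ee_pos: [0.3944, 0.0464, 0.2032]
eef_rot: [3.142, -0.001, 0.01]
force: [0.5, 0.0, 0.4]
grip_width: 0.0005
top [264.4 137.7] 96 [ 0.6756 -0.0025  0.1267]
top [243.8 173.8] 92 [0.5898 0.0488 0.1132]
top [174.9 175.9] 92 [0.589  0.2182 0.113 ]
top [273.2 208. ] 100 [ 0.5043 -0.0194  0.1268]
top [204.2 210.5] 91 [0.5015 0.1464 0.127 ]
top [383.1 226.4] 113 [ 0.4537 -0.2846  0.1207]
scene [259.6 167.7] 69 [0.5045 0.1455 0.1288]
scene [301.1 171.3] 57 [0.5913 0.2161 0.1144]
scene [230.  173.2] 64 [0.4584 0.0781 0.1292]
scene [230.  186.6] 72 [0.4655 0.0698 0.093 ]
scene [220.5 199.7] 87 [ 0.5078 -0.0205  0.1287]
scene [265.5 203.5] 68 [0.5911 0.0487 0.1147]
scene [284.4 225.6] 94 [ 0.6792 -0.0044  0.1287]
scene [122.9 255.5] 120 [ 0.4554 -0.2842  0.1227]
```

View pics/fin.png

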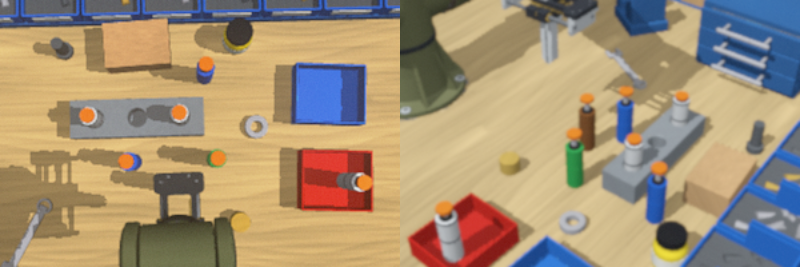

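The final view shows the outer two dampers home in the rack (caps at z≈0.114), the rejected one upright in the red tray, and everything else where it was.

```bash
python3 -c "
from station import ctrl
print(ctrl.hand_in())"
```

```text
the job is handed in; nothing more can be done
None
```

I tested all three dampers and handed the job in at about 25 s of the 64 s allowed. Two run smoothly and one binds.

| Damper (rack position) | Result | Push readings | Where it is now |
|---|---|---|---|
| y≈0.218 | smooth | about 2.4–3.8 N, then 8.2 N at the home stop | in the rack, plunger home |
| Middle, y≈0.133 | binds | about 3 N, then 6 and 8 N from z≈0.126, about half way; stopped at 8 N | upright in the red tray |
| y≈0.049 | smooth | about 3.2–4.6 N, then 8.6 N at the home stop | in the rack, plunger home |

- **Force:** the highest push I read was 8.6 N. Forces were read between steps, not continuously, and carry about 1 N of noise.
- **Last checks:** both rack caps measured 0.113–0.115 m high, against 0.114 m for fully home. The rejected damper's cap measured 0.121–0.123 m, which fits standing on the tray floor with its plunger half in.
- **Other items:** the camera showed the look-alikes and other objects where they started. The arm hid the brown look-alike from above, but the other camera showed it unmoved. The two cameras agreed within about 4 mm on every cap, and no check failed.

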